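# Refit the sprung guide roller in its holder

### The arm

A 6-joint arm with a two-finger parallel gripper is mounted at the origin on a cart in front of the work surface, level with it; the furniture and walls round the work are solid. World frame = base frame: x ahead of the robot, y to its left, z up, the work surface at z = 0. Lengths are in mm, angles in rad, forces in N, time in s.
With the tool pointing down it reaches from about 300 to 775 mm from the base axis. Payload 14.6 kg.
Tool frame: the origin (TCP) lies on the centre line of the jaws, within the pads' length; the fingertips stand 19 mm ahead of it and the grasp point (between the pads) is the TCP (bot.tip_reach is the distance from the TCP to the fingertips, in mm); z points along the fingers, y is the line along which they close (so a half turn about z gives the same grasp; the last joint's range is limited). The gripper opens to 85 mm and grips with 20 to 120 N. Pads are 22 mm wide; open, the fingers measure 114 mm over their backs; the gripper's body (76 mm by 85 mm) begins 54 mm behind the grasp point. The pads swing forward as they close: fully open they stand 13 mm farther back than shut.
Start: joints at [-1.362, 0.3, 1.521, -0, 1.321, -0.067], TCP at [149.767, -529.206, 250.281] pointing down, gripper open.
Joint ranges: [-3.03, 3.03], [-0.79, 2.21], [0.23, 2.52], [-1.04, 4.18], [0, 3.07], [-2.55, 2.55]. Speed limits (rad/s): [2.22, 2.22, 2.57, 3.14, 3.14, 3.14].

### API

Orientations are given as a unit quaternion [w, x, y, z].
In Python, from rig import bot gives the robot as it stands. Calls block until the motion is done:
- bot.move_to(position, orientation): joint-space move of the TCP to a pose.
- bot.servo_line(position, attitude=None, speed=150, until_force=None): straight line of the TCP; attitude=None keeps the orientation; speed is the mean speed in mm/s. With until_force (N) it stops when the force on the tool has changed by that much, and returns True; else False.
- bot.move_joints(angles): joint-space move.
- bot.move_gripper(opening, grip_force=None): finger opening in mm; grip_force is the grip in N (None keeps the last); returns when the fingers have stopped.
- bot.dwell(seconds).
- bot.ik(position, orientation): joint angles nearest the present ones, or None.
- bot.read_state(): the state.
- bot.read_camera(name): name is "scene" or "top" or "wrist"; returns a dict with "image" (384x512x3 uint8, blue, green, red), "depth" (384x512 float32, mm along the optical axis (not along the pixel's ray), 0 where there is no reading), "fovy" (degrees; the focal length in pixels is half the picture's height over the tangent of half this angle, whatever the lens; pixels are square), "cx", "cy" (the principal point, pixels), "eye" and "attitude" of the camera in the world; the wrist camera has in their place "mount" (4x4, takes a point from camera to tool coordinates, whose origin is the TCP and whose axes are the flange's). Camera axes: x right, y down, z forward; pixel columns grow to the right and rows downward; lengths in mm; the calibration is good to about 2 mm. A picture is of the moment at which its call begins: read the wrist's pose just before it.
A pose or a line that the arm cannot do raises bot.MotionError and nothing moves.
- bot.finish_job(): hands the job in; it is judged then, once.
The state is a dict: "clock": time; "joint_positions": joint angles; "qvel": joint speeds; "effort": joint torques, N m; "ee_pos": TCP position; "tool_rot": TCP orientation; "ft_force": force on the tool from outside, world axes, zero at the start; "moment": the same for the moment, N m; "grip_width": finger opening in mm; "grip_force": force on a finger pad.
Only numpy, scipy, OpenCV 4.12 (cv2) and the standard library are available. Lean on these libraries where they do the work, as an engineer would, in place of code of your own. Each camera call takes 0.05 s, during which the arm holds its last target. There are 200 camera calls.

### The job

Refit the guide roller in its holder: take it from its V-rest, put its sprung pin in the slot of the tall cheek, compress it far enough to bring the fixed pin down past the top of the low cheek, and ease it back so that the fixed pin springs fully home in the low cheek's recess. The roller must end level and held by its own spring, with the sprung pin resting at the bottom of the slot. Work gently: do not force the sprung pin against its end stop or jam the pins against the holder, and leave the plaster model, the small dish and the jar where they are.

Things in the scene. Friction and masses are not known exactly. Their poses are not given: they have to be found in the camera images.
- roller: guide roller: black rubber barrel with steel end caps, 28 mm diameter, 60 mm long, about 0.2 kg. Origin mid-barrel on its axis; its y axis points along the axis to the sprung pin. At the start it lies level in the V-rest, axis 36 mm above the worktop. Grip it round the middle from above; 60 N holds it.
- plunger: sprung pin of the roller: slippery steel, 8 mm diameter, 2 mm bevel, 43 mm out of the barrel when free. Origin at its tip, 73 mm from the roller's origin along +y when free. Slides straight in by up to 17 mm: 2 N to start, plus 0.6 N per mm (9.2 N at 12 mm, 12.2 N at 17 mm), then a hard stop. Over 25 N damages it.
- end_pin: fixed pin of the roller, the shorter one: slippery steel, 8 mm diameter, 27 mm long, 2 mm bevel. Origin at its tip, 57 mm from the roller's origin along the roller's -y. Over 25 N damages it.
- holder: holder's grey base plate, 84x156x10 mm, fixed; origin on the worktop. On it an aluminium yoke: cross bar (top at z 30 mm) with two upright cheeks, 36 mm wide in x, facing each other along y. The yoke is hand-set: 0 to 16 mm higher than the figures here, and up to 6 mm off either way along y (none in x, no turn). This setting is NOT measured: feel or see it.
- slot (a point): on the base plate, axes as holder: nominal centre of the back wall at the foot of the tall cheek's slot, holder (0, 68, 62) mm, where the sprung pin's axis rests, at zero yoke setting. Tall cheek: inner face y 60, top z 102. Slot 12 mm wide in x, bottom z 58, 8 mm deep in y, open at the top and towards the low cheek.
- recess (a point): on the base plate, axes as holder: nominal back of the low cheek's blind recess, holder (0, -57, 62) mm, at zero yoke setting. Low cheek: inner face y -50, top z 72. Recess 12 mm wide in x, z 56.5 to 68, 7 mm deep. Home, the fixed pin's tip touches its back and the sprung pin is in by 5 mm; it clears the cheek's inner face when the sprung pin is in by over 12 mm.
- rest: white V-rest, fixed: base plate 60x110x8 mm, two 8 mm thick V blocks at y = +-44 mm, about 38 mm high, carry the roller by its pins along the rest's y axis, sprung pin on the +y side, leaving the barrel free. Origin on the worktop at its centre.
- arch: bystander: plaster model of a dental arch, 50x61x31 mm, origin at the centre of its underside
- dish: bystander: small white waisted dish, 33 mm diameter, 27 mm high, origin at the centre of its underside
- jar: bystander: white screw-lid jar, 51 mm diameter, 46 mm high, origin at the centre of its underside

How it is judged (in metres and radians):
On the way, in this order (a step that is already met when the one before it is completed fails the run):
1. the roller is lifted out of the rest (z of roller in the frame of rest above 0.055 m), for 0.1 s.
2. the sprung pin is pressed in by more than 9 mm at the holder (y of plunger in the frame of roller below 0.064 m and horizontal distance between roller and holder below 0.04 m), for 0.1 s.
At the end, for the whole second after the job is handed in: Roller released, still, level within 2 degrees between the cheeks, sprung pin at the tall cheek and held pressed in by 2.5 to 7.5 mm (5 mm when home); its middle within 9 mm of the plate's along y and 58.5 to 80.5 mm above the worktop, both pins within 4 mm of the plate's mid-line (y of plunger in the frame of roller between 0.0655 and 0.0705 m and y of roller in the frame of holder between -0.009 and 0.009 m and y of end_pin in the frame of holder between -0.065 and -0.049 m and x of end_pin in the frame of holder between -0.004 and 0.004 m and x of plunger in the frame of holder between -0.004 and 0.004 m and z of roller in the frame of holder between 0.0585 and 0.0805 m and angle between roller's own y axis and vertical between 1.535 and 1.607 rad and linear speed of roller below 0.01 m/s and angular speed of roller below 0.1 rad/s); the robot touches nothing.
It fails at once if the sprung pin is loaded with more than 25 N (contact force between plunger and anything else above 25 N).
It fails at once if the fixed pin is loaded with more than 25 N (contact force between end_pin and anything else above 25 N).
It fails at once if the plaster model is displaced by more than 15 mm (distance of arch from where it was at the start of the episode above 0.015 m).
It fails at once if the small dish is displaced by more than 15 mm (distance of dish from where it was at the start of the episode above 0.015 m).
It fails at once if the jar is displaced by more than 15 mm (distance of jar from where it was at the start of the episode above 0.015 m).
It also fails if it takes over 53 s, if anything falls off the work surface, if the arm or the gripper's body presses on something with over 40 N, if the wrist force passes 120 N, or if a joint passes its speed limit or range.

## Working session

There is one attempt and no reset: what is moved stays moved. The work goes in short steps, each a Python script; the robot and the scene stay as the last script left them, time stands still between calls to the robot, and variables do not carry over. Pictures are saved under pics/ and viewed, at most 10 in all, crops included, and the job is handed in when it is done.

```bash
ls; mkdir -p pics; cat > h.py <<'E'
import numpy as np, cv2
from rig import bot
from scipy.spatial.transform import Rotation as R
def rot(q): return R.from_quat([q[1],q[2],q[3],q[0]]).as_matrix()
def cloud(c,T=None):
    d=c["depth"]; h,w=d.shape; f=h/2/np.tan(np.radians(c["fovy"])/2)
    u,v=np.meshgrid(np.arange(w),np.arange(h))
    P=np.stack([(u-c["cx"])/f*d,(v-c["cy"])/f*d,d],-1)
    if T is None:
        A=np.array(c["attitude"]); A=rot(A) if A.size==4 else A
        return P@A.T+np.array(c["eye"])
    return P@T[:3,:3].T+T[:3,3]
def wrist():
    s=bot.read_state(); c=bot.read_camera("wrist")
    T=np.eye(4);T[:3,:3]=rot(s["tool_rot"]);T[:3,3]=s["ee_pos"]
    return c,cloud(c,T@np.array(c["mount"]))
E
python3 - <<'E'
from h import *
for n in("top","scene"):
    c=bot.read_camera(n); P=cloud(c); np.save(n+".npy",P); cv2.imwrite(f"pics/{n}.png",c["image"]); print(n,c["eye"],c["attitude"],c["fovy"],c["cx"],c["cy"])
print(bot.read_state())
E
```

```text
pics
top [ 341.7875494   -39.96301385 1255.9817697 ] [-0.05346921  0.71082766 -0.69953262  0.05019151] 47.26519938733357 250.79315038129536 188.5585275831259
scene [ 273.43553434 -388.5258533   813.35231822] [-0.24883254  0.9153052  -0.30689237  0.07820372] 57.543790847579054 255.25518223644158 189.31350269067602
{'clock': 0.1, 'joint_positions': array([-1.36160448e+00,  3.00358106e-01,  1.52157072e+00, -3.33313806e-05,
        1.32066076e+00, -6.65879181e-02]), 'qvel': array([ 9.66372759e-05, -1.66927363e-03, -2.17903478e-03, -1.73823726e-04,
        5.34936789e-05,  9.00902027e-04]), 'effort': array([ 2.91315855e-04, -5.44376814e+01, -3.62372053e+01, -1.31349293e-04,
        2.99334242e-03,  3.40478766e-05]), 'ee_pos': array([ 149.71796591, -529.01991845,  249.78766195]), 'tool_rot': array([-4.96050124e-04,  9.90507553e-01,  1.37457410e-01, -5.16155133e-05]), 'ft_force': array([-0.16274228,  0.29402087, -0.05641055]), 'moment': array([-0.01599273,  0.00964482, -0.0179166 ]), 'grip_force': 0.0, 'grip_width': 85.2682627918772}
```

View pics/top.png

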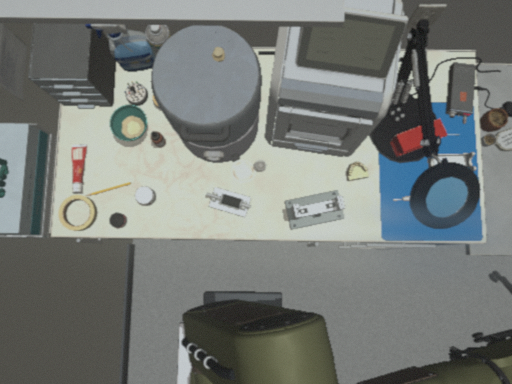

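View pics/scene.png

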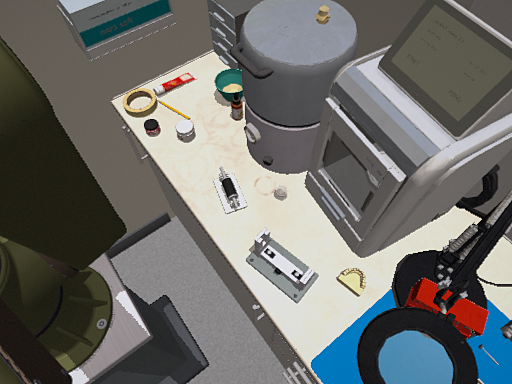

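The top view shows the rest and roller at about (231,202), the holder at (314,210), the arch at (357,172), the dish at (260,166) and the jar at (145,196). Next I'll convert these to world coordinates.

```bash
python3 - <<'E'
from h import *
P=np.load("top.npy"); np.set_printoptions(precision=1,suppress=True)
for u,v in[(231,202),(314,210),(357,172),(260,166),(145,196),(285,215),(343,205)]: print(u,v,P[v,u])
S=np.load("scene.npy")
for n,(u,v) in dict(roll=(228,188),hold=(283,268)).items(): print(n,S[v,u])
# plate rectangle from top cloud
def fit(Q,lo,hi,c,r):
    m=(Q[...,2]>lo)&(Q[...,2]<hi)&(np.hypot(Q[...,0]-c[0],Q[...,1]-c[1])<r); q=Q[m][:,:2].astype(np.float32)
    print(len(q),cv2.minAreaRect(q)); 
for nm,Q in(("top",P),("scene",S)):
  h=P[210,314];r=P[202,231]
  print(nm);fit(Q,5,16,h,105);fit(Q,24,130,h,105);fit(Q,60,130,h,105);fit(Q,4,14,r,75);fit(Q,25,60,r,75)
  m=(np.hypot(Q[...,0]-h[0],Q[...,1]-h[1])<105)&(Q[...,2]>24);q=Q[m]
  for z in range(20,130,6):
    k=q[(q[:,2]>=z)&(q[:,2]<z+6)]
    if len(k):print(z,len(k),k.mean(0))
im=cv2.imread("pics/scene.png")[140:310,190:350]; cv2.imwrite("pics/c1.png",cv2.resize(im,None,fx=3.5,fy=3.5,interpolation=3))
E
```

```text
231 202 [482.3  21.6  43.5]
314 210 [ 463.8 -209.2   42.2]
357 172 [ 577.9 -336.8   15.8]
260 166 [592.4 -58.2   9.4]
145 196 [495.5 262.1  42.3]
285 215 [ 452.6 -132.2   -4.1]
343 205 [ 474.6 -281.9   80.6]
roll [483.4  18.7  45.7]
hold [ 465.1 -225.9   37.8]
top
953 ((464.86138916015625, -208.84376525878906), (171.02117919921875, 177.78990173339844), 64.18730926513672)
659 ((467.38421630859375, -215.5238800048828), (40.69294738769531, 140.68141174316406), 12.454604148864746)
190 ((469.9465026855469, -215.00341796875), (35.84557342529297, 140.58343505859375), 12.646016120910645)
482 ((477.1471252441406, 23.532623291015625), (135.02532958984375, 138.28158569335938), 0.35292142629623413)
317 ((488.7470397949219, 30.25933074951172), (128.8978271484375, 27.531246185302734), 74.57833862304688)
26 23 [ 460.9 -207.1   30.2]
32 274 [ 470.4 -219.4   35.6]
38 141 [ 469.4 -215.4   39.9]
44 14 [ 472.7 -237.6   46.4]
50 11 [ 465.3 -216.3   53.4]
56 8 [ 476.1 -238.9   58.3]
62 17 [ 469.9 -214.4   64.5]
68 10 [ 473.6 -235.6   71.2]
74 57 [ 480.7 -266.1   77.6]
80 21 [ 476.8 -251.4   81.8]
86 5 [ 4
[... 447 characters left out ...]
.655365943908691)
488 ((484.08624267578125, 19.883522033691406), (96.81077575683594, 129.8826446533203), 0.18775203824043274)
364 ((489.53851318359375, 26.333045959472656), (127.48897552490234, 27.38067626953125), 74.21758270263672)
20 2 [ 455.  -211.6   25.5]
26 41 [ 456.6 -222.1   29.2]
32 394 [ 469.1 -218.    36.5]
38 265 [ 468.3 -216.7   39.4]
44 39 [ 466.6 -214.6   46.3]
50 22 [ 459.5 -212.5   53.1]
56 20 [ 462.  -198.4   59.1]
62 35 [ 461.4 -200.5   65.1]
68 23 [ 463.  -203.2   71.3]
74 100 [ 479.5 -260.9   78.4]
80 47 [ 473.6 -241.    81.3]
86 17 [ 452.1 -161.8   89. ]
92 14 [ 457.1 -160.3   95.4]
98 17 [ 455.4 -160.8  101.2]
104 77 [ 455.9 -157.   108.4]
110 23 [ 456.9 -156.9  110.7]
```

View pics/c1.png

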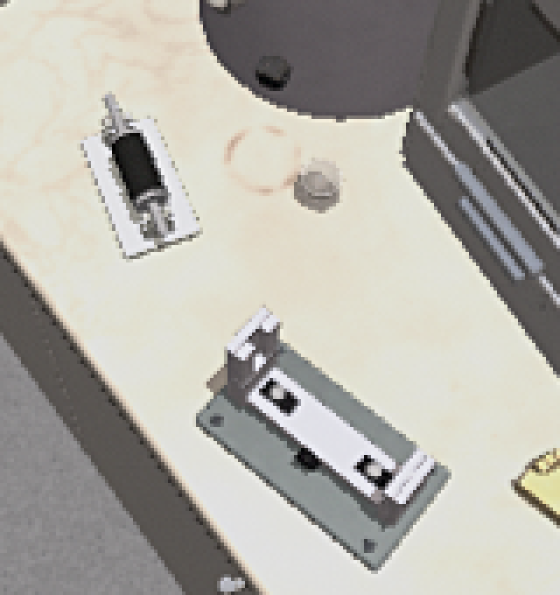

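```bash
cat >> h.py <<'E'
def q(yaw,tilt=0):
    """tool down, tool x at world yaw deg; tilt raises the +x end (deg)"""
    M=R.from_euler('z',yaw,degrees=True)*R.from_euler('y',-tilt,degrees=True)*R.from_euler('x',180,degrees=True)
    a=M.as_quat(); return np.array([a[3],a[0],a[1],a[2]])
E
python3 - <<'E'
from h import *
np.set_printoptions(precision=2,suppress=True)
bot.move_to([486,22,300],q(74.6)); print(bot.read_state()["joint_positions"],bot.read_state()["clock"])
c,P=wrist(); np.save("w1.npy",P); cv2.imwrite("pics/w1.png",c["image"]); print(c["mount"])
bot.move_to([470,-216,300],q(102.6)); print(bot.read_state()["joint_positions"])
c,P=wrist(); np.save("w2.npy",P); cv2.imwrite("pics/w2.png",c["image"]);print(bot.read_state()["clock"])
E
```

```text
[-0.03  0.12  1.62 -0.    1.4   0.24] 2.4083
[[  -0.     -0.96   -0.29   74.47]
 [   1.     -0.     -0.      1.1 ]
 [   0.     -0.29    0.96 -124.76]
 [   0.      0.      0.      1.  ]]
[-0.5   0.19  1.54  0.    1.41 -0.72]
3.45
```

View pics/w1.png

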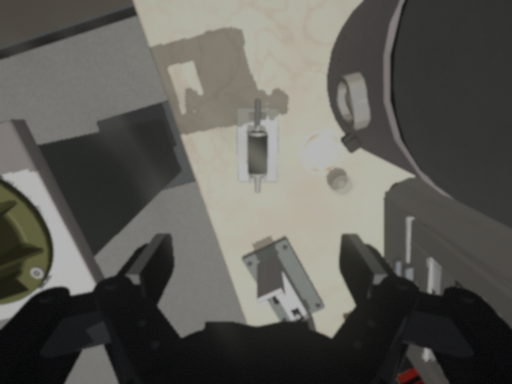

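View pics/w2.png

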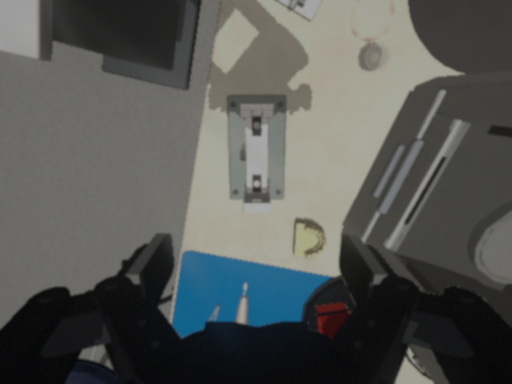

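The sprung (longer) pin is on the world +y side: in w1 the upper pin spans rows 98–130 and the lower one 175–192. In w2 the tall cheek is at the upper end (row ~110) and the low cheek at row ~205. Next I'll measure from the depth data.

```bash
python3 - <<'E'
from h import *
np.set_printoptions(precision=1,suppress=True)
P=np.load("w1.npy"); c0=np.array([486,22])
q0=P[(np.hypot(P[...,0]-486,P[...,1]-22)<90)]
for lo,hi in((4,14),(26,60),(43,60)):
    k=q0[(q0[:,2]>lo)&(q0[:,2]<hi)]; print(lo,hi,len(k),cv2.minAreaRect(k[:,:2].astype(np.float32)),np.median(k,0))
a=np.radians(74.6);u=np.array([np.cos(a),np.sin(a)]);v=np.array([u[1],-u[0]])
k=q0[(q0[:,2]>26)]; d=k[:,:2]-c0; s=d@u;t=d@v
for b in range(-80,90,5):
    m=(s>=b)&(s<b+5)
    if m.sum():print(b,m.sum(),"t %.1f %.1f mean %.1f zmax %.1f med %.1f"%(t[m].min(),t[m].max(),t[m].mean(),k[m,2].max(),np.median(k[m,2])))
print("holder")
P=np.load("w2.npy"); q0=P[(np.hypot(P[...,0]-470,P[...,1]+216)<115)]
k=q0[(q0[:,2]>5)&(q0[:,2]<16)]; r=cv2.minAreaRect(k[:,:2].astype(np.float32)); print(r,np.median(k[:,2]))
yaw=np.radians(12.6); ey=np.array([-np.sin(yaw),np.cos(yaw)]);ex=np.array([np.cos(yaw),np.sin(yaw)])
c=np.array(r[0]);d=q0[:,:2]-c; X=d@ex;Y=d@ey;Z=q0[:,2]
for nm,m in(("lowtop",(Z>74)&(Z<86)&(Y<0)),("talltop",(Z>103)),("bar",(Z>28)&(Z<44)&(abs(X)<16)&(abs(Y)<50))):
    print(nm,m.sum(),"X",np.percentile(X[m],[2,98]),"Y",np.percentile(Y[m],[2,25,50,75,98]),"Z",np.median(Z[m]))
    if nm=="bar": continue
    print(cv2.minAreaRect(q0[m][:,:2].astype(np.float32)))
    for b in range(-20,20,4):
        mm=m&(X>=b)&(X<b+4)
        if mm.sum(): print(b,mm.sum(),Y[mm].min(),Y[mm].max())
np.set_printoptions(linewidth=200)
m=(abs(X)<4)&(Z>20); o=np.argsort(Y[m]); print(np.c_[Y[m],Z[m]][o][(abs(Y[m][o])>35)])
E
```

```text
4 14 1803 ((490.39569091796875, 27.145832061767578), (108.1768569946289, 59.941471099853516), 74.61500549316406) [494.5  39.    9. ]
26 60 1325 ((490.2629089355469, 28.282962799072266), (128.1354522705078, 26.655752182006836), 75.20225524902344) [490.7  26.8  46.1]
43 60 800 ((489.321533203125, 21.253284454345703), (60.80192947387695, 24.52226448059082), 74.07889556884766) [489.   22.4  49.1]
-60 6 t -0.9 6.3 mean 2.7 zmax 40.7 med 39.2
-55 20 t -0.9 6.3 mean 2.9 zmax 42.0 med 40.2
-50 20 t -0.9 6.3 mean 2.6 zmax 41.8 med 39.4
-45 37 t -8.0 13.4 mean 2.8 zmax 42.0 med 38.6
-40 61 t -8.1 13.7 mean 3.0 zmax 41.7 med 37.8
-35 15 t -6.5 14.6 mean 2.8 zmax 49.0 med 40.3
-30 67 t -10.5 16.1 mean 3.1 zmax 51.5 med 48.8
-25 66 t -10.5 16.0 mean 3.0 zmax 51.6 med 49.2
-20 72 t -10.5 15.9 mean 2.8 zmax 52.8 med 48.9
-15 639 t -61.5 68.8 mean 3.1 zmax 359.3 med 349.7
-10 3348 t -70.9 73.8 mean 1.4 zmax 363.2 med 351.8
-5 2615 t -68.7 71.4 mean 2.0 zmax 367.1 med 349.2
0 2793 t -65.2 67.8 mean 1.7 zmax 371.0 med 348.8
5 8390 t -67.8 75.5 mean 2.1 zmax 375.0 med 356.8
10 14485 t -73.2 75.9 mean 0
[... 1430 characters left out ...]
671875, -186.11326599121094), (149.17803955078125, 88.03982543945312), 12.305529594421387)
-20 951 8.036523260236216 67.66751517493024
-16 1203 7.605002306937957 67.69341128927833
-12 1168 7.987708510827982 67.67627738370045
-8 977 7.533667886304754 67.66952591006752
-4 1722 8.066303966314669 73.6831165555759
0 928 7.610668013511775 67.6599195408101
4 1013 8.025155116571804 67.64871332357089
8 1170 7.937965440300666 67.63115388205279
12 1161 7.785035252479808 67.65103818481244
16 951 8.255018525304871 67.61224441231947
bar 1464 X [-14.4  14.3] Y [-47.7 -21.8   1.6  24.7  47.1] Z 38.381812992573856
[[-70.6  79.4]
 [-70.5  79.6]
 [-70.4  79.9]
 ...
 [ 73.7 424.8]
 [ 73.7 424.8]
 [ 73.7 424.8]]
```

```bash
python3 - <<'E'
from h import *
np.set_printoptions(precision=1,suppress=True,linewidth=160)
for f in("w2","scene","top"):
    P=np.load(f+".npy"); Q=P.reshape(-1,3); Q=Q[(np.hypot(Q[:,0]-471,Q[:,1]+215)<115)&(Q[:,2]<130)]
    yaw=np.radians(12.6); ey=np.array([-np.sin(yaw),np.cos(yaw)]);ex=np.array([np.cos(yaw),np.sin(yaw)])
    d=Q[:,:2]-[471,-215]; X=d@ex;Y=d@ey;Z=Q[:,2]
    print(f)
    for nm,m in(("talltop side",(Z>105)&(abs(X)>9)),("talltop mid",(Z>80)&(Y>0)&(abs(X)<3)),("slotback",(Z>68)&(Z<102)&(Y>40)&(abs(X)<3)),("low",(Z>74)&(Y<-20)),("plate",(Z>6)&(Z<16))):
        if m.sum()>3: print(nm,m.sum(),"X",np.percentile(X[m],[1,50,99]),"Y",np.percentile(Y[m],[1,10,50,90,99]),"Z",np.percentile(Z[m],[5,50,95]))
bot.move_gripper(60,60)
bot.move_to([488.7,21,110],q(74.6)); bot.servo_line([488.7,21,36],speed=100)
f0=bot.read_state()["ft_force"]
bot.move_gripper(20,60); s=bot.read_state(); print(s["grip_width"],s["grip_force"],s["ft_force"]-f0,s["clock"])
bot.servo_line([488.7,21,110],speed=100);s=bot.read_state();print(s["grip_width"],s["ft_force"]-f0,s["moment"])
c,P=wrist(); np.save("w3.npy",P); cv2.imwrite("pics/w3.png",c["image"])
E
```

```text
w2
talltop side 255 X [-17.6   9.2  17.8] Y [53.  54.1 60.4 66.6 67.6] Z [109.1 110.3 111.5]
talltop mid 41 X [-2.6 -0.5  2.7] Y [61.4 61.4 64.5 67.6 67.6] Z [109.1 110.5 111.9]
low 311 X [-16.5   0.5  17.5] Y [-70.7 -69.3 -63.1 -57.3 -56.8] Z [77.7 80.  81.3]
plate 3528 X [-41.1   6.4  41.7] Y [-74.4 -57.6   8.3  69.7  76.4] Z [ 9.4 11.  12.5]
scene
talltop side 62 X [-18.8 -10.4  17.1] Y [51.9 53.1 59.2 65.2 67.1] Z [106.4 109.3 111.1]
talltop mid 11 X [-2.7  0.3  1.5] Y [60.3 60.4 61.6 66.4 66.8] Z [ 91.1 108.2 111.8]
slotback 4 X [0.1 0.7 1.2] Y [57.8 58.5 60.3 60.9 61. ] Z [ 72.   91.1 100.4]
low 117 X [-18.4  -1.4  16.8] Y [-71.6 -70.4 -64.7 -59.  -57.6] Z [77.  79.4 81.3]
plate 1313 X [-42.3 -20.4  40.3] Y [-78.2 -71.   -8.6  54.6  74. ] Z [ 7.7 10.1 12.6]
top
talltop side 37 X [-18.6 -10.3  16.6] Y [55.2 56.1 62.1 68.7 69.6] Z [105.7 108.1 110.2]
talltop mid 11 X [-2.5 -0.   2.9] Y [63.4 64.1 68.4 70.1 70.2] Z [ 87.2 106.1 109.7]
slotback 4 X [-2.4 -0.7  2. ] Y [57.8 61.2 69.9 70.2 70.2] Z [72.9 87.2 92. ]
low 70 X [-18.5  -1.1  16. ] Y [-68.3 -67.1 -61.5 -55.6 -54.6] Z [75.2 78.4 82.4]
plate 886 X [-42.6 -16.2  40.6] Y [-72.2 -56.1   7.2  70.7  79.7] Z [ 6.4  9.6 13.5]
26.408065774698482 58.87724697589874 [-3.4  2.3  4.8] 6.2833
26.3467276830876 [ 0.1 -0.3 -2. ] [-0. -0. -0.]
```

View pics/w3.png

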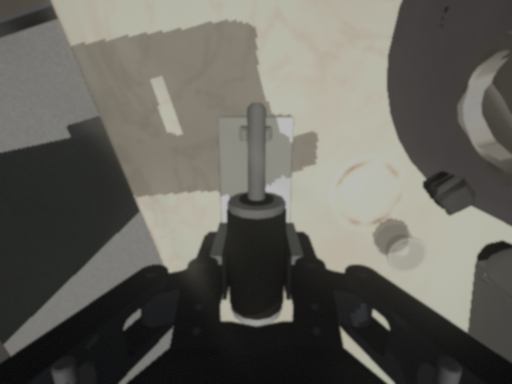

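The roller is held on the pads, with the sprung pin pointing up the image, tip at about (256,103) and barrel end at (257,200). I'll use it to calibrate the wrist camera's bias in the tool frame.

```bash
python3 - <<'E'
from h import *
np.set_printoptions(precision=1,suppress=True,linewidth=160)
s=bot.read_state();M=rot(s["tool_rot"]);P=(np.load("w3.npy")-s["ee_pos"])@M
sub=P[95:290,200:310].reshape(-1,3); m=(abs(sub[:,2])<22)&(abs(sub[:,1])<20)
k=sub[m]
for b in range(0,80,4):
    a=k[(k[:,0]>=b)&(k[:,0]<b+4)]
    if len(a):print(b,len(a),"y",a[:,1].min(),a[:,1].max(),"z top",np.percentile(a[:,2],3),a[:,0].max())
E
```

```text
0 545 y -13.735269177413592 16.017159817117825 z top -20.410979033058233 3.9925126816402545
4 593 y -19.985844577650084 17.192206255482766 z top -20.44450493217557 7.9980980359048095
8 1406 y -19.671639794998036 19.95674261832894 z top -20.301739870141812 11.99389674795171
12 470 y -12.79794263885738 15.147028631713187 z top -15.812213988239877 15.990232234032133
16 483 y -12.734650446105656 15.018506425843372 z top -15.979527781390342 19.970565148923942
20 498 y -12.547507885386349 14.898008503562727 z top -15.914976774647315 23.992792645401533
24 540 y -12.446889279836274 14.786635295382956 z top -15.681685078021557 27.994826085728754
28 930 y -11.844606322887278 14.269248273854426 z top -14.544802106815949 31.92454013041358
32 158 y -2.73343849314581 5.070564987823142 z top -6.323519755735974 35.99112174301273
36 156 y -2.6897797105286143 5.028925915038325 z top -6.299450338515288 39.96201228755381
40 156 y -2.636019132793987 5.012122013830077 z top -6.168577756328303 43.936653985267405
44 161 y -2.610049458409214 4.998984851438221 z top -6.1724197199348225 47.98635731403317
48 165 y -2.546215112626462 4.940927360829929 z top -6.144726598226474 51.999848509893354
52 166 y -2.5046099398439052 4.881874478130461 z top -6.249555271403731 55.985095141638126
56 171 y -2.4861570672478255 4.869631647860758 z top -6.4122953898369275 59.98663239378355
60 173 y -2.4422314396588027 4.822504587563973 z top -6.144622312133677 63.98557618562981
64 176 y -2.3874987771848137 4.793984735166882 z top -6.257114503589365 67.98130164785772
68 166 y -2.3674395254875367 4.750857239868658 z top -6.190473513778294 71.70335908137399
72 12 y -1.0834330454915757 3.4735309222607365 z top -4.550934188188974 72.08308204741105
```

```bash
cat >> h.py <<'E'
O=np.array([471.,-215.]); YW=12.6
_a=np.radians(YW); EX=np.array([np.cos(_a),np.sin(_a)]); EY=np.array([-EX[1],EX[0]])
def hp(x,y,z): return np.r_[O+x*EX+y*EY,z]
def st(f0):
    s=bot.read_state(); d=s["ee_pos"][:2]-O; f=s["ft_force"]-f0
    print("X %.1f Y %.1f Z %.1f | Fx %.1f Fy %.1f Fz %.1f | w %.1f t %.2f"%(d@EX,d@EY,s["ee_pos"][2],f[:2]@EX,f[:2]@EY,f[2],s["grip_width"],s["clock"]),"m",np.round(s["moment"],2))
E
python3 - <<'E'
from h import *
Q=q(90+YW); X=-0.8
bot.move_to(hp(X,-40,150),Q); bot.servo_line(hp(X,-40,90),speed=100); bot.dwell(.2)
f0=bot.read_state()["ft_force"]; np.save("f0.npy",f0); st(f0)
bot.servo_line(hp(X,-25,90),speed=60); st(f0)
c,P=wrist(); np.save("w4.npy",P); cv2.imwrite("pics/w4.png",c["image"])
E
```

```text
X -0.5 Y -39.2 Z 90.0 | Fx 0.0 Fy 0.0 Fz 0.0 | w 26.2 t 9.25 m [ 0.75  0.5  -0.05]
X -0.7 Y -24.5 Z 89.8 | Fx 3.5 Fy -4.9 Fz -7.3 | w 26.4 t 9.65 m [ 0.02 -0.03  0.01]
```

View pics/w4.png

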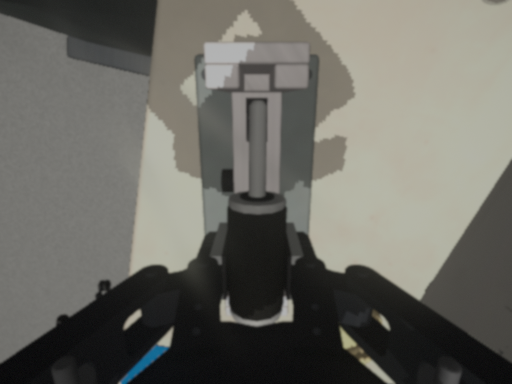

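The pin tip (257,98) is lined up with the slot mouth (columns 241–272, row 85). At Y=-40 the barrel briefly rested on the low cheek, but it's free now. I'll check the pin's pitch and position in the grip.

```bash
python3 - <<'E'
from h import *
np.set_printoptions(precision=1,suppress=True,linewidth=160)
s=bot.read_state();np.save("f0.npy",s["ft_force"]);M=rot(s["tool_rot"]);W=np.load("w4.npy");P=(W-s["ee_pos"])@M
print(s["ft_force"])
sub=P[80:290,200:310].reshape(-1,3); k=sub[(abs(sub[:,2]+2)<17)&(abs(sub[:,1])<20)]
for b in range(12,82,5):
    a=k[(k[:,0]>=b)&(k[:,0]<b+5)]
    if len(a):print(b,len(a),"y",a[:,1].min(),a[:,1].max(),"z top",np.percentile(a[:,2],3),a[:,0].max())
Q=W[35:100,190:325].reshape(-1,3); d=Q[:,:2]-O; X=d@EX;Y=d@EY;Z=Q[:,2]
m=(Z>106)&(Z<116); print("top",m.sum(),np.percentile(X[m],[1,99]),np.percentile(Y[m],[1,99]),np.median(Z[m]))
i=m&(Y<58); print("lips X",np.sort(X[i&(X<0)])[-3:],np.sort(X[i&(X>0)])[:3])
i=m&(abs(X)<3); print("back Y",Y[i].min())
E
```

```text
[-0.2 -0.5 -1.5]
12 616 y -12.55488590953608 14.864605755750125 z top -15.892184392206072 16.99682832357559
17 629 y -12.557821667405479 14.675012238905019 z top -15.543743799724021 21.996792820671256
22 704 y -12.804395858236553 14.623664622027045 z top -15.31261408080706 26.996290101169613
27 1064 y -12.2301689416001 14.5125428778411 z top -14.212908357997042 31.992450001541016
32 185 y -2.5823971495563165 4.758379143484117 z top -4.668718603289771 36.99602595129158
37 192 y -2.56481537303555 5.200428895244254 z top -4.470886156524083 41.989122638293594
42 199 y -2.5609574995196986 5.172347045715336 z top -4.186789511891898 46.97208566782681
47 207 y -2.506560063247189 5.1399627134275665 z top -3.767357309070199 51.995548735959346
52 205 y -2.5122542428526144 5.1005958297810805 z top -3.8125118497272332 56.991657659019694
57 212 y -2.4391521226108264 5.043791980240818 z top -3.4575640908219234 61.99972787139957
62 219 y -2.431779005036733 5.446862568905702 z top -2.7842169611361522 66.98691781213213
67 233 y -2.4195291162961117 5.435088924531279 z top -2.4575713809748847 71.91163229062155
72 34 y -1.0515675133892988 4.062997243001613 z top -1.2559157957538463 73.09193892402
77 207 y -15.860591804604347 19.152042710960995 z top -18.950265251105733 81.65607977460373
top 4087 [-17.3  17.7] [52.5 67.1] 110.31579572234983
lips X [-5.8 -5.8 -5.8] [6.2 6.2 6.2]
back Y 60.258201309744386
```

The roller has pitched about 3.6° nose-down in the grip from that touch. I'll tilt the tool to level it, then feel for the slot's back wall.

```bash
python3 - <<'E'
from h import *
X=-1.0; Q=q(90+YW,3.6)
bot.servo_line(hp(X,-24.5,90),Q,speed=30); bot.dwell(.2)
f0=bot.read_state()["ft_force"]; np.save("f0.npy",f0); st(f0)
c,W=wrist(); sub=(W[80:290,200:310].reshape(-1,3)); d=sub[:,:2]-O; x=d@EX;y=d@EY+24.5
for a,b in((33,40),(60,68)):
    m=(y>a)&(y<b)&(abs(x-.3)<7)&(sub[:,2]>80); print(a,np.percentile(sub[m,2],97))
print(bot.servo_line(hp(X,-4,90),speed=20,until_force=4)); st(f0)
bot.dwell(.2); st(f0)
E
```

```text
X -1.0 Y -24.4 Z 89.9 | Fx 0.0 Fy 0.0 Fz 0.0 | w 26.3 t 10.15 m [-0.05 -0.04  0.03]
33 97.09279849973463
60 219.09151313976002
True
X -1.0 Y -8.0 Z 89.8 | Fx 1.5 Fy -3.9 Fz 0.2 | w 26.2 t 10.99 m [-0.69 -0.28 -0.03]
X -1.1 Y -8.2 Z 89.6 | Fx 2.0 Fy -5.4 Fz 0.1 | w 26.6 t 11.19 m [-0.62 -0.37 -0.14]
```

```bash
python3 - <<'E'
from h import *
f0=np.load("f0.npy")
for X in(-.5,0.):
    bot.servo_line(hp(X,-8,90),speed=10); bot.dwell(.15); st(f0)
c,W=wrist(); np.save("w5.npy",W); cv2.imwrite("pics/w5.png",cv2.resize(c["image"][30:300,170:345],None,fx=2.2,fy=2.2,interpolation=3))
E
```

```text
X -0.6 Y -8.0 Z 89.9 | Fx 0.0 Fy -6.1 Fz 1.2 | w 26.5 t 11.59 m [-0.71 -0.16  0.04]
X -0.0 Y -8.0 Z 90.0 | Fx -0.3 Fy -5.6 Fz -0.2 | w 26.3 t 11.99 m [-0.83 -0.    0.07]
```

View pics/w5.png

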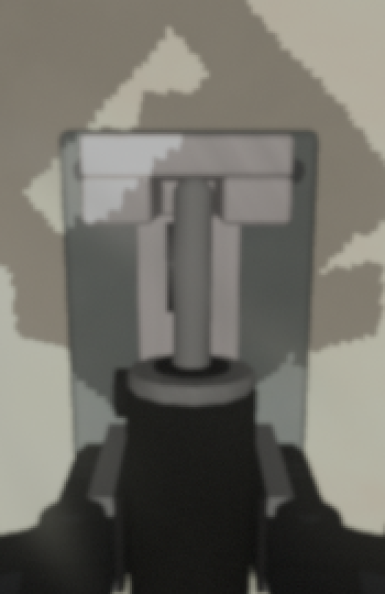

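The pin (crop columns 175–210) sits inside the slot (152–222) against the back wall. Now I'll compress to about 14 mm.

```bash
python3 - <<'E'
from h import *
f0=np.load("f0.npy"); X=-.6
for Y in(-3,.7):
    print(bot.servo_line(hp(X,Y,90),speed=20,until_force=7)); bot.dwell(.15); st(f0)
c,W=wrist(); np.save("w6.npy",W)
d=W[...,:2]-O; x=d@EX;y=d@EY;z=W[...,2]
m=(abs(x-.6)<1.5)&(y>30)&(y<62)&(z>85)&(z<102)
for a in range(30,62,4):
    k=m&(y>=a)&(y<a+4)
    if k.any(): print(a,np.median(z[k]),k.sum())
E
```

```text
False
X -0.3 Y -3.4 Z 90.2 | Fx 1.5 Fy -8.1 Fz -0.3 | w 26.4 t 12.59 m [-1.12 -0.4  -0.1 ]
False
X -0.2 Y 0.1 Z 90.3 | Fx 1.1 Fy -9.9 Fz 0.4 | w 26.3 t 13.07 m [-1.43 -0.5  -0.08]
30 96.75586741197836 70
34 96.24418966995614 53
38 96.21841276603239 55
42 96.19898524623078 60
46 96.23116179060673 61
50 96.01874647451552 66
54 96.02931561671105 67
58 95.51566199613833 28
```

```bash
python3 - <<'E'
from h import *
f0=np.load("f0.npy"); X=-.6
bot.servo_line(hp(X,1.6,90),speed=10); bot.dwell(.1); st(f0)
r=bot.servo_line(hp(X,1.6,72.5),speed=20,until_force=4); print(r); bot.dwell(.1); st(f0)
if not r:
    print(bot.servo_line(hp(X,1.6,66),speed=7,until_force=3)); st(f0); bot.dwell(.15); st(f0)
E
```

```text
X -0.2 Y 0.9 Z 90.4 | Fx 0.0 Fy -10.5 Fz -0.4 | w 26.5 t 13.47 m [-1.5  -0.49 -0.06]
True
X -0.1 Y -0.2 Z 88.5 | Fx 0.7 Fy -10.3 Fz 1.7 | w 26.8 t 13.91 m [-1.26 -0.25 -0.03]
```

```bash
python3 - <<'E'
from h import *
f0=np.load("f0.npy"); X=-.6
bot.servo_line(hp(X,1.7,88.3),speed=10); bot.dwell(.1); st(f0)
for z in(84,79,74):
    r=bot.servo_line(hp(X,1.7,z),speed=12,until_force=6); print(r); st(f0)
    if r: break
E
```

```text
X -0.2 Y 0.9 Z 88.8 | Fx 1.3 Fy -10.4 Fz 0.4 | w 26.2 t 14.28 m [-1.46 -0.46 -0.04]
False
X -0.1 Y 0.9 Z 84.6 | Fx 0.1 Fy -11.0 Fz 3.0 | w 26.6 t 14.79 m [-1.3  -0.29  0.06]
False
X -0.1 Y 0.8 Z 79.6 | Fx 0.9 Fy -9.5 Fz 3.1 | w 26.4 t 15.36 m [-1.27 -0.29 -0.04]
False
X -0.1 Y 0.9 Z 74.6 | Fx 0.8 Fy -10.3 Fz 2.7 | w 26.4 t 15.93 m [-1.34 -0.35 -0.01]
```

```bash
cat >> h.py <<'E'
def pitch():
    c,W=wrist(); d=W[...,:2]-O; x=d@EX;y=d@EY;z=W[...,2]; s=bot.read_state()["ee_pos"][2]
    m=(abs(x-.7)<1.5)&(y>34)&(y<60)&(abs(z-s-6)<6); p=np.polyfit(y[m],z[m],1)
    print("pitch deg %.2f, top at y45 %.1f n %d, axis z %.1f"%(np.degrees(np.arctan(p[0])),np.polyval(p,45),m.sum(),np.polyval(p,45)-6))
E
python3 - <<'E'
from h import *
f0=np.load("f0.npy"); X=-.6
pitch()
for z in np.arange(73,66,-1.):
    r=bot.servo_line(hp(X,1.7,z),speed=10,until_force=4); st(f0)
    if r or (bot.read_state()["ft_force"]-f0)[2]>5.5: break
bot.dwell(.1);st(f0);pitch()
E
```

```text
pitch deg -0.02, top at y45 81.1 n 372, axis z 75.1
X -0.1 Y 0.8 Z 73.6 | Fx 0.7 Fy -9.6 Fz 2.9 | w 26.3 t 16.23 m [-1.36 -0.39 -0.04]
X -0.0 Y 0.8 Z 72.7 | Fx 1.5 Fy -10.4 Fz 3.3 | w 26.3 t 16.48 m [-1.33 -0.44  0.  ]
X -0.0 Y 0.8 Z 71.7 | Fx 1.6 Fy -10.4 Fz 3.2 | w 26.1 t 16.73 m [-1.31 -0.39 -0.05]
X -0.0 Y 0.8 Z 70.7 | Fx 0.6 Fy -10.1 Fz 3.2 | w 26.6 t 16.98 m [-1.34 -0.4  -0.04]
X -0.1 Y 0.8 Z 69.6 | Fx 1.4 Fy -9.8 Fz 2.7 | w 26.3 t 17.23 m [-1.29 -0.36 -0.01]
X -0.0 Y 0.8 Z 68.7 | Fx 1.4 Fy -10.4 Fz 3.3 | w 26.2 t 17.48 m [-1.34 -0.38 -0.05]
X -0.0 Y 0.8 Z 67.7 | Fx 0.9 Fy -10.3 Fz 2.5 | w 26.2 t 17.73 m [-1.3  -0.41 -0.08]
X 0.0 Y 0.8 Z 67.7 | Fx 1.1 Fy -10.4 Fz 2.4 | w 26.5 t 17.82 m [-1.29 -0.37 -0.04]
pitch deg 0.21, top at y45 74.1 n 373, axis z 68.1
```

Level and no bottom contact yet; I'll keep feeling downward gently.

```bash
python3 - <<'E'
from h import *
f0=np.load("f0.npy"); X=-.6
for z in np.arange(66.5,62.4,-.5):
    r=bot.servo_line(hp(X,1.7,z),speed=8,until_force=4); st(f0)
    if r or (bot.read_state()["ft_force"]-f0)[2]>5: break
bot.dwell(.1);st(f0);pitch()
E
```

```text
X -0.0 Y 0.8 Z 67.2 | Fx 1.4 Fy -9.8 Fz 3.3 | w 26.8 t 18.12 m [-1.24 -0.27 -0.06]
X 0.0 Y 0.8 Z 66.8 | Fx 0.6 Fy -10.1 Fz 3.9 | w 26.2 t 18.38 m [-1.16 -0.22  0.  ]
X 0.0 Y 0.7 Z 66.4 | Fx 0.8 Fy -10.0 Fz 5.0 | w 26.5 t 18.62 m [-1.11 -0.23  0.03]
X 0.1 Y 0.7 Z 66.0 | Fx -0.2 Fy -10.8 Fz 8.1 | w 26.2 t 18.88 m [-0.99 -0.1   0.06]
X 0.1 Y 0.7 Z 66.0 | Fx 0.1 Fy -11.3 Fz 7.6 | w 26.6 t 18.98 m [-1.08 -0.12  0.06]
pitch deg 1.61, top at y45 73.5 n 371, axis z 67.5
```

```bash
python3 - <<'E'
from h import *
f0=np.load("f0.npy"); X=-.6
bot.servo_line(hp(X,1.7,66.4),speed=8); bot.dwell(.1); st(f0); pitch()
bot.servo_line(hp(X,1.7,66.5),q(90+YW,2.4),speed=8); bot.dwell(.1); st(f0); pitch()
E
```

```text
X 0.0 Y 0.8 Z 67.2 | Fx 1.6 Fy -10.0 Fz 4.4 | w 26.2 t 19.45 m [-1.22 -0.4  -0.06]
pitch deg 0.66, top at y45 73.9 n 372, axis z 67.9
X 0.1 Y 0.8 Z 67.5 | Fx 0.8 Fy -10.4 Fz 6.1 | w 26.5 t 19.85 m [-1.12 -0.21  0.07]
pitch deg -0.60, top at y45 73.9 n 357, axis z 67.9
```

```bash
python3 - <<'E'
from h import *
f0=np.load("f0.npy"); X=-.6
bot.servo_line(hp(X,1.7,66.4),q(90+YW,3.0),speed=8); bot.dwell(.1); st(f0); pitch()
for Y in np.arange(.5,-12,-.8):
    bot.servo_line(hp(X,Y,66.4),speed=10); st(f0); f=bot.read_state()["ft_force"]-f0
    if f[:2]@EY>-1.5 or abs(f[2])>10: break
pitch()
E
```

```text
X 0.0 Y 0.7 Z 67.3 | Fx 0.0 Fy -9.9 Fz 5.3 | w 26.6 t 20.25 m [-1.14 -0.22 -0.01]
pitch deg 0.27, top at y45 73.8 n 365, axis z 67.8
X 0.0 Y -0.4 Z 67.2 | Fx 1.2 Fy -10.2 Fz 3.7 | w 26.9 t 20.57 m [-1.13 -0.22  0.01]
X 0.0 Y -1.2 Z 67.2 | Fx 0.9 Fy -8.8 Fz 4.6 | w 26.4 t 20.82 m [-1.04 -0.29 -0.05]
X -0.0 Y -1.9 Z 67.2 | Fx 0.7 Fy -8.9 Fz 4.7 | w 26.1 t 21.07 m [-0.96 -0.36 -0.02]
X -0.0 Y -2.6 Z 67.2 | Fx 1.1 Fy -8.4 Fz 4.4 | w 26.4 t 21.32 m [-0.89 -0.29 -0.  ]
X -0.0 Y -3.3 Z 67.2 | Fx 1.5 Fy -7.3 Fz 4.7 | w 26.2 t 21.57 m [-0.8  -0.27 -0.05]
X -0.0 Y -4.1 Z 67.1 | Fx 1.6 Fy -6.3 Fz 4.9 | w 26.4 t 21.82 m [-0.78 -0.25 -0.02]
X -0.0 Y -4.9 Z 67.1 | Fx 1.0 Fy -7.5 Fz 5.0 | w 26.2 t 22.07 m [-0.64 -0.18 -0.08]
X -0.1 Y -5.6 Z 67.1 | Fx 1.8 Fy -6.5 Fz 4.8 | w 26.3 t 22.32 m [-0.63 -0.28 -0.08]
X -0.1 Y -6.3 Z 67.0 | Fx 1.8 Fy -6.7 Fz 4.4 | w 26.5 t 22.57 m [-0.52 -0.24 -0.05]
X -0.1 Y -7.1 Z 67.0 | Fx 1.4 Fy -6.1 Fz 4.4 | w 26.4 t 22.82 m [-0.47 -0.22 -0.04]
X -0.2 Y -7.5 Z 66.8 | Fx 2.0 Fy -3.4 Fz 6.7 | w 26.3 t 23.07 m [ 0.02 -0.38 -0.17]
X -0.2 Y -7.8 Z 66.7 | Fx 3.4 Fy 3.1 Fz 9.8 | w 26.2 t 23.32 m [ 0.89 -0.26 -0.15]
pitch deg -0.08, top at y45 73.7 n 426, axis z 67.7
```

The fixed pin has gone home: contact at Y≈-7.6, about 5 mm compression left, level. Next I relieve the load, release and check.

```bash
python3 - <<'E'
from h import *
f0=np.load("f0.npy"); X=-.6
bot.servo_line(hp(X,-8.0,67),speed=8); bot.dwell(.1); st(f0)
bot.move_gripper(45); st(f0)
p=bot.read_state()["ee_pos"]
bot.servo_line(p+[0,0,60],speed=60); bot.servo_line(hp(-.6,-30,230),q(90+YW),speed=150); bot.dwell(.3); st(f0)
c,W=wrist(); cv2.imwrite("pics/w7.png",cv2.resize(c["image"][40:300,130:390],None,fx=2.2,fy=2.2,interpolation=3))
d=W[...,:2]-O;x=d@EX;y=d@EY;z=W[...,2]
for a in range(-60,64,6):
    m=(abs(x-.5)<1.5)&(y>=a)&(y<a+6)&(z>55)&(z<100)
    n=(abs(x)<7)&(y>=a)&(y<a+6)&(z>70)&(z<80)
    if m.any(): print(a,"top %.1f"%np.percentile(z[m],90),"xmid %.1f"%((x[n].min()+x[n].max())/2 if n.any() else 99))
E
```

```text
X -0.5 Y -7.7 Z 67.0 | Fx 4.9 Fy 2.0 Fz 5.2 | w 26.2 t 23.72 m [ 0.84 -0.5  -0.16]
X -0.9 Y -8.0 Z 66.7 | Fx 0.7 Fy -1.0 Fz 1.9 | w 44.9 t 24.03 m [-0.04 -0.08  0.  ]
X -0.7 Y -29.9 Z 229.5 | Fx 1.0 Fy -0.9 Fz 2.5 | w 45.1 t 26.32 m [ 0.06 -0.1  -0.01]
-60 top 79.9 xmid 0.1
-54 top 74.4 xmid 0.1
-48 top 74.3 xmid 0.1
-42 top 83.8 xmid 0.1
-36 top 84.4 xmid 99.0
-30 top 84.1 xmid 99.0
-24 top 84.5 xmid 99.0
-18 top 84.6 xmid 99.0
-12 top 84.4 xmid 99.0
-6 top 85.3 xmid 99.0
0 top 84.3 xmid 99.0
6 top 84.7 xmid 99.0
12 top 84.7 xmid 99.0
18 top 83.7 xmid -0.3
24 top 74.9 xmid 0.6
30 top 74.8 xmid 1.1
36 top 74.9 xmid 1.1
42 top 74.8 xmid 1.1
48 top 75.0 xmid -0.7
54 top 74.3 xmid 2.1
60 top 94.7 xmid 0.6
```

View pics/w7.png

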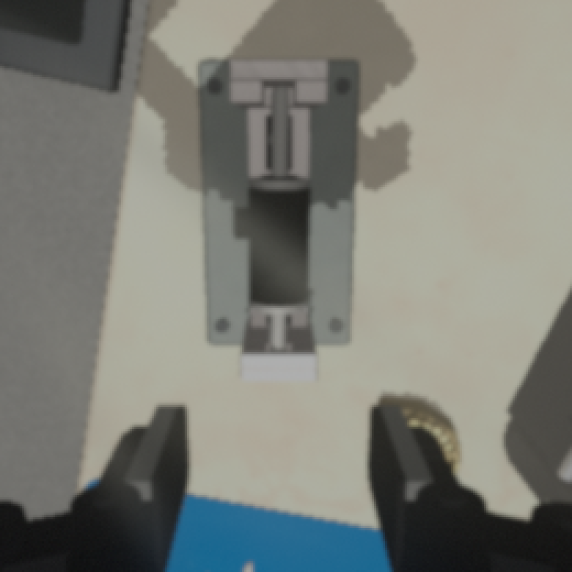

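The roller sits level between the cheeks: pin tops read 74.4 and 74.9 mm, and both pins are inside the slot and recess on the mid-line. The gripper is clear.

```bash
python3 -c "
from rig import bot
print(bot.finish_job())"
```

```text
the job is handed in; nothing more can be done
None
```

The roller is refitted and the job is handed in at about 26 s of the 53 s limit (no verdict came back): the last depth reading shows it level within about 0.3°, by contact position the fixed pin is home with about 5 mm of compression left, and the arm kept clear of the arch, dish and jar, though I did not re-measure them.

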